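# Clamp a filter cassette in the water-lab press

### The job

Load the filter clamp: push the carriage in under the bridge until its locating pin drops into the hidden hole and locks it, then tighten the black clamp knob (clockwise seen from above) until it slips and clicks, and stop after one or two clicks. Let go of everything, and do not disturb the glassware and small things lying around.

Things in the scene. Friction and masses are not known exactly. Their poses are not given: they have to be found in the camera images.
- press: Aluminium clamp fixture bolted to the table, turned and placed differently each time. Base plate 120 (x) x 400 (y) x 14 mm, reaching from y = -230 to y = +170 mm in its own frame. The origin lies on the table directly under the knob axis. A bridge (two posts at x = +-50 mm, beam 120 x 44 mm in x, y) spans the carriage at y = 0; beam top 80 mm above the table. The carriage slides along the fixture's y axis. z is up.
- grip_plate (a point): Grip point of the carriage's upright black grip plate. The plate is 12 mm thick along the fixture's y, 28 mm wide along x, standing from 28 to 102 mm above the table; this point is on its centre line 86 mm above the table. Axes parallel to the fixture's. Pinch it from above across the 12 mm and slide it toward the fixture's +y, under the bridge (friction about 2 N).
- pin_head (a point): Top centre of the spring-loaded locating pin's steel head (18 mm diameter, 10 mm thick), on the carriage 65 mm from the grip plate on the bridge side and 22 mm to the fixture's +x side. Its top is 57 mm above the table while the tip rides on the bar hidden under the carriage, and 48 mm once the pin has dropped.
- carriage (a joint): Carriage slide, m: 0 = pulled right out, grows as it goes in under the bridge (fixture's +y); stop at 0.100. Starts between 0 and 0.030. The hidden hole catches the pin somewhere between 0.060 and 0.080 (not the same each time). The pin is pushed down by its own spring (3 N): go slowly (30 mm/s or less) and it drops by itself. It then locks the carriage to within +-1.5 mm, which is felt as a sudden hard stop.
- pin (a joint): Pin drop, m: 0 = tip riding on the hidden bar, 0.009 = fully dropped in the hole (8 mm pin, 11 mm hole).
- knob_grip (a point): On the axis of the black knurled clamp knob, 110 mm above the table, at the height to grip it. The knob is a cylinder 40 mm in diameter from 91 to 121 mm above the table, upright axis, on the bridge; a steel collar 34 mm in diameter lies under it (84 to 91 mm). Yaw turns with the knob: the white bar on its top points to this point's -x. Any grasp direction will do, from above.
- spindle (a joint): Turn of the clamp screw under the knob, rad, grows clockwise seen from above; starts between 0.2 and 1.2; at 1.8 the foot is tight on the cassette and the screw can turn no further. The knob drives it easily (0.03 N m) and it stays where it is left.
- ratchet (a joint): Turn of the knob relative to the screw, rad, grows clockwise; 0 at the start. The knob turns with the screw until the screw is tight, then slips over a toothed clutch at about 0.15 N m: the clicks come at 0.26, 0.79 and 1.31 rad of slip (12 a turn), the torque falling off after each. It stays where it is let go.
- sample_jar: Bystander: closed green glass sample jar, 56 mm in diameter, 75 mm tall, upright beside the fixture; origin under its centre.
- dish: Bystander: clear shallow dish, 90 mm across, 16 mm tall, beside the fixture; origin under its centre.
- spare_cassette: Bystander: spare white filter cassette, disc 47 mm across, 10 mm thick, on the table near the fixture; origin under its centre.
- screwdriver: Bystander: screwdriver 150 mm long lying on the table near the fixture; origin near its middle.
- beaker: Bystander: glass beaker, 70 mm across, 85 mm tall; origin under its centre.
- reagent: Bystander: amber bottle, 60 mm across, 130 mm tall; origin under its centre.
- slide_box: Bystander: grey box 85 x 100 x 35 mm; origin under its centre.

How it is judged:
By the outcome, as a careful person would: the job done as asked, in the order asked, and still so for the second after the job is handed in, with the robot touching nothing.
It also fails if it takes over 61 s, if anything falls off the work surface, if the arm or the gripper's body presses on something with over 40 N, if the wrist force passes 120 N, or if a joint passes its speed limit or range.

### The arm

A 6-joint arm with a two-finger parallel gripper is mounted at the origin on the work surface. World frame = base frame: x ahead of the robot, y to its left, z up, the work surface at z = 0. Lengths are in mm, angles in rad, forces in N, time in s.
With the tool pointing down it reaches from about 375 to 925 mm from the base axis. Payload 5.7 kg.
Tool frame: the origin (TCP) lies midway between the tips of the shut fingers; the grasp point (between the pads) lies 19 mm behind it (bot.tcp_to_grasp is the distance from the TCP to the grasp point, in mm); z points along the fingers, y is the line along which they close (so a half turn about z gives the same grasp; the last joint's range is limited). The gripper opens to 85 mm and grips with 20 to 120 N. Pads are 22 mm wide; open, the fingers measure 114 mm over their backs; the gripper's body (76 mm by 85 mm) begins 54 mm behind the grasp point. The pads swing forward as they close: fully open they stand 13 mm farther back than shut.
Start: joints at [-1.345, 0.359, 1.51, -0, 1.272, -0.115], TCP at [200.529, -565.466, 231.267] pointing down, gripper open.
Joint ranges: [-2.97, 2.97], [-1.01, 2.36], [0.21, 2.38], [-0.96, 4.11], [0.2, 2.71], [-2.98, 2.98]. Speed limits (rad/s): [2.39, 2.39, 3.14, 3.14, 3.14, 3.14].

### API

Orientations are given as a unit quaternion [w, x, y, z].
In Python, from station import bot gives the robot as it stands.
- The arm moves only by the tool drive_tool, never from a script. Its argument "increments" is a list of rows, each an object of numbers: "x", "y", "z": the shift along the tool's x, y, z scaled (see below); "wx", "wy", "wz": the turn, a rotation vector about the tool's x, y, z scaled (see below); "jaw": the opening, from 0 (shut) to 1 (fully open). A call has 1 to 20 rows; each row is the pose to reach, as a shift and turn from the pose commanded when the call began, along the tool's axes at that moment, turning the shorter way round; what a row does not reach only later rows make up. The controller multiplies each number of a shift by 0.8 m and each number of a turn by 360 degrees. A row lasts 1/12 s, in which the tool goes at most 41.7 mm and 7.16 degrees, less where a joint would pass 70% of its speed; a pose out of reach is approached as far as the arm can. A call with a number of a shift or a turn outside -1 to 1 is refused whole. A call with a gripper value outside its range is refused whole. The fingers move at their own pace and stop on an object; "force" is the grip in N (left out, the last holds). Time passes only in rows, so rows that repeat a pose let the fingers close. It gives the time, the measured TCP pose, the force, the opening and the grip force at its end, in the units of the state.
- bot.sense(): the state, without advancing time (a new reading comes with each control period).
- bot.get_image(name): name is "scene" or "top" or "wrist"; returns a dict with "color" (420x560x3 uint8, red, green, blue), "fovy" (degrees; the focal length in pixels is half the picture's height over the tangent of half this angle, whatever the lens; pixels are square), "cx", "cy" (the principal point, pixels), "distortion" ([k1, k2, p1, p2, k3] as OpenCV has them; the pictures are not rectified), "cam_to_world" (4x4, takes a point from camera to world coordinates); the wrist camera has in their place "tool_from_camera" (4x4, takes a point from camera to tool coordinates, whose origin is the TCP and whose axes are the flange's). Camera axes: x right, y down, z forward; pixel columns grow to the right and rows downward; lengths in mm; the calibration is good to about 2 mm. A picture is of the moment at which its call begins: read the wrist's pose just before it. There is no depth.
- bot.hand_in(): hands the job in; it is judged then, once.
The state is a dict: "t": time; "joint_pos": joint angles; "dq": joint speeds; "joint_torque": joint torques, N m; "tool_pos": TCP position; "orientation": TCP orientation; "contact_force": force on the tool from outside, world axes, zero at the start; "wrist_torque": the same for the moment, N m; "grip_width": finger opening in mm; "finger_force": force on a finger pad.
Only numpy, scipy, OpenCV 4.12 (cv2) and the standard library are available. Lean on these libraries where they do the work, as an engineer would, in place of code of your own. Each camera call takes 0.05 s, during which the arm holds its last target. There are 200 camera calls.

## Working session

There is one attempt and no reset: what is moved stays moved. The work goes in short steps, Python scripts to look and compute and a tool call to move; the robot and the scene stay as the last step left them, time stands still between calls to the robot, and variables do not carry over. Pictures are saved under pics/ and viewed, at most 10 in all, crops included, and the job is handed in when it is done.

Besides the shell and the picture viewer there is one more tool, called after ">>>" as name([rows], argument=value, ...), one row to a line, values as JSON. drive_tool: Moves the arm, as the interface text tells. Shifts and turns lie within -1 to 1; 1 stands for 0.8 m of shift or 360 degrees of turn. Its arguments: {"type":"object","properties":{"increments":{"type":"array","items":{"type":"object","properties":{"x":{"type":"number"},"y":{"type":"number"},"z":{"type":"number"},"wx":{"type":"number"},"wy":{"type":"number"},"wz":{"type":"number"},"jaw":{"type":"number"}}}},"force":{"type":"number"}},"required":["increments"]}

```bash
mkdir -p pics
cat > h.py <<'E'
import numpy as np, cv2
from station import bot
from scipy.spatial.transform import Rotation as R
def K(im):
    f=210/np.tan(np.radians(im['fovy'])/2); return np.array([[f,0,im['cx']],[0,f,im['cy']],[0,0,1.]])
def save(im,n): cv2.imwrite(f'pics/{n}.png',im['color'][:,:,::-1])
def toolT(s=None):
    s=s or bot.sense(); T=np.eye(4); q=s['orientation']; T[:3,:3]=R.from_quat([q[1],q[2],q[3],q[0]]).as_matrix(); T[:3,3]=s['tool_pos']; return T
def back(im,T,uv,z):
    p=cv2.undistortPoints(np.array([[uv]],float),K(im),np.array(im['distortion'],float))[0,0]
    d=T[:3,:3]@[p[0],p[1],1]; return T[:3,3]+d*(z-T[2,3])/d[2]
def proj(im,T,P):
    M=np.linalg.inv(T); return cv2.projectPoints(np.array(P,float).reshape(-1,3),cv2.Rodrigues(M[:3,:3])[0],M[:3,3],K(im),np.array(im['distortion'],float))[0][:,0]
E
python3 - <<'E'
from h import *
import pickle
s=bot.sense(); print(s)
d={}
for n in ['top','scene','wrist']:
    im=bot.get_image(n); save(im,n+'0'); d[n]=im
pickle.dump((s,d),open('d0.pkl','wb'))
print(d['top']['cam_to_world'],d['top']['fovy'],d['wrist']['tool_from_camera'])
E
```

```text
{'t': 0.0, 'joint_pos': array([-1.34508276e+00,  3.59485348e-01,  1.51144727e+00, -2.60786400e-05,
        1.27250109e+00, -1.15115025e-01]), 'dq': array([ 0.00147313, -0.00072471,  0.00011676,  0.00095934, -0.00028069,
        0.00096837]), 'joint_torque': array([-3.29241730e-04, -5.27620804e+01, -2.78614408e+01, -1.44492524e-04,
        1.31045538e-02,  2.27870237e-05]), 'tool_pos': array([ 200.38120281, -564.81987166,  230.45964734]), 'orientation': array([-9.18427803e-04,  9.85513521e-01,  1.69594377e-01, -6.33192558e-05]), 'contact_force': array([-0.47209773,  0.37334363, -0.31768912]), 'wrist_torque': array([-0.02261424, -0.01276173,  0.03218217]), 'finger_force': 0.0, 'grip_width': 85.42878597912808}
[[ 6.71541730e-03 -9.76159574e-01  2.16950200e-01  3.68528680e+02]
 [-9.99950303e-01 -8.15394376e-03 -5.73618598e-03 -1.35100639e+02]
 [ 7.36843259e-03 -2.16900897e-01 -9.76165819e-01  1.05559586e+03]
 [ 0.00000000e+00  0.00000000e+00  0.00000000e+00  1.00000000e+00]] 50.702034998207616 [[ 1.17336753e-04 -9.47673592e-01 -3.19240894e-01  8.06580022e+01]
 [ 9.99999940e-01  6.71320698e-06  3.47620932e-04  2.39470821e-01]
 [-3.27288047e-04 -3.19240916e-01  9.47673536e-01 -1.42168272e+02]
 [ 0.00000000e+00  0.00000000e+00  0.00000000e+00  1.00000000e+00]]
```

View pics/top0.png

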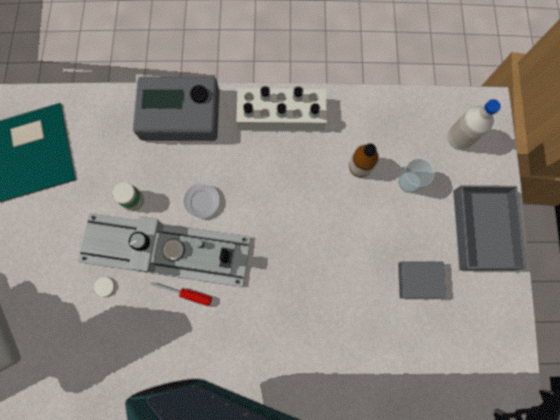

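View pics/scene0.png

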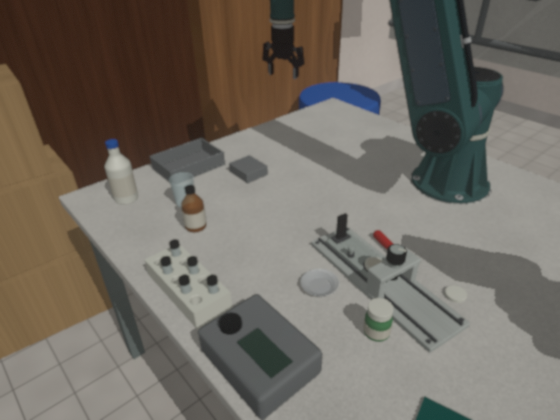

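The top view shows the press at left: knob near (139,240), grip plate (226,256), with base corners at (85,215), (254,235), (243,286) and (81,265). The jar is at (126,195), dish (202,201), cassette (104,287) and screwdriver (190,295). The scene view agrees. Next I'll enlarge the press.

Run:
```python
import cv2
a=cv2.imread('pics/top0.png')[205:295,72:262]
cv2.imwrite('pics/crop0.png',cv2.resize(a,None,fx=4.2,fy=4.2,interpolation=cv2.INTER_CUBIC))
```

```text
(no output)
```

View pics/crop0.png

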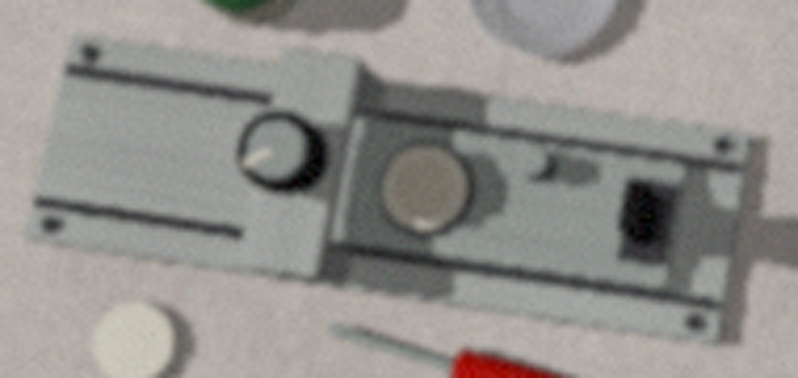

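The crop gives base corners at crop pixels (72,37), (752,137), (722,342) and (28,238). The knob top is near (275,150) and the plate top near (640,208).

```bash
cat >> h.py <<'E'
def fit(im,T,L,UV):
    from scipy.optimize import least_squares
    L=np.array(L,float)
    def P(p):
        c,s=np.cos(p[2]),np.sin(p[2]); return np.c_[p[0]+c*L[:,0]-s*L[:,1],p[1]+s*L[:,0]+c*L[:,1],L[:,2]]
    r=least_squares(lambda p:(proj(im,T,P(p))-UV).ravel(),[550,250,0.2],x_scale=[100,100,1]); return r.x,r.fun.reshape(-1,2)
E
python3 - <<'E'
from h import *
import pickle
s,d=pickle.load(open('d0.pkl','rb')); im=d['top']; T=np.array(im['cam_to_world'])
c=np.array([(72,37),(752,137),(722,342),(28,238),(275,150)],float); uv=c/4.2+[72-.4,205-.4]
for q,z in zip(uv,[14]*4+[121]): print(back(im,T,q,z).round(1))
# fixture +y = world +y-ish; image up = world +x
L=[(60,170,14),(60,-230,14),(-60,-230,14),(-60,170,14),(0,0,121)]
p,r=fit(im,T,L,uv); print(p,r.round(2))
pl=back(im,T,np.array([640,208])/4.2+[71.6,204.6],102); print('plate',pl)
c_,s_=np.cos(p[2]),np.sin(p[2]); Rm=np.array([[c_,-s_],[s_,c_]]); print('local',Rm.T@(pl[:2]-p[:2]))
pe=back(im,T,np.array([275,150])/4.2+[71.6,204.6],121); print('bar',back(im,T,np.array([245,168])/4.2+[71.6,204.6],121)-pe)
TT=toolT(s); print(TT[:3,:3].round(3))
E
```

```text
[590.2 323.9  14. ]
[535.6 -71.2  14. ]
[420.7 -56.9  14. ]
[473.7 338.   14. ]
[509.5 165.4 121. ]
[ 5.09213768e+02  1.63697936e+02 -1.34246357e-01] [[-0.06 -0.51]
 [ 0.46 -0.94]
 [-0.33  0.75]
 [-0.94  0.48]
 [ 0.77  0.12]]
plate [484.09197505 -19.77590538 102.        ]
local [  -0.33898016 -185.18542021]
bar [-9.41336193 14.76810473  0.        ]
[[ 0.942  0.334 -0.   ]
 [ 0.334 -0.942  0.002]
 [ 0.    -0.002 -1.   ]]
```

>>> drive_tool([
  {"x": 0.562,"y": -0.523,"z": 0,"wz": -0.4244,"jaw": 1},
  {"x": 0.562,"y": -0.523,"z": 0,"wz": -0.4244,"jaw": 1},
  {"x": 0.562,"y": -0.523,"z": 0,"wz": -0.4244,"jaw": 1},
  {"x": 0.562,"y": -0.523,"z": 0,"wz": -0.4244,"jaw": 1},
  {"x": 0.562,"y": -0.523,"z": 0,"wz": -0.4244,"jaw": 1},
  {"x": 0.562,"y": -0.523,"z": 0,"wz": -0.4244,"jaw": 1},
  {"x": 0.562,"y": -0.523,"z": 0,"wz": -0.4244,"jaw": 1},
  {"x": 0.562,"y": -0.523,"z": 0,"wz": -0.4244,"jaw": 1},
  {"x": 0.562,"y": -0.523,"z": 0,"wz": -0.4244,"jaw": 1},
  {"x": 0.562,"y": -0.523,"z": 0,"wz": -0.4244,"jaw": 1},
  {"x": 0.562,"y": -0.523,"z": 0,"wz": -0.4244,"jaw": 1},
  {"x": 0.562,"y": -0.523,"z": 0,"wz": -0.4244,"jaw": 1},
  {"x": 0.562,"y": -0.523,"z": 0,"wz": -0.4244,"jaw": 1},
  {"x": 0.562,"y": -0.523,"z": 0,"wz": -0.4244,"jaw": 1},
  {"x": 0.562,"y": -0.523,"z": 0,"wz": -0.4244,"jaw": 1},
  {"x": 0.562,"y": -0.523,"z": 0,"wz": -0.4244,"jaw": 1},
  {"x": 0.562,"y": -0.523,"z": 0,"wz": -0.4244,"jaw": 1},
  {"x": 0.562,"y": -0.523,"z": 0,"wz": -0.4244,"jaw": 1},
  {"x": 0.562,"y": -0.523,"z": 0,"wz": -0.4244,"jaw": 1},
  {"x": 0.562,"y": -0.523,"z": 0,"wz": -0.4244,"jaw": 1},
], force=30)

```text
validation failed for argument at $.in...
```

>>> drive_tool([
  {"x": 0.562,"y": -0.523,"z": 0.001,"wx": 0.0,"wy": 0.0,"wz": -0.4244,"jaw": 1.0},
  {"x": 0.562,"y": -0.523,"z": 0.001,"wx": 0.0,"wy": 0.0,"wz": -0.4244,"jaw": 1.0},
], force=30)

```text
t: 0.32
tool_pos: [238.7, -492.2, 230.6]
orientation: [0.0, 0.956, 0.292, -0.0]
contact_force: [1.1, 1.1, -0.8]
grip_width: 85.1
finger_force: 0.0
```

>>> drive_tool([
  {"x": 0.583,"y": -0.317,"z": 0.0,"wx": 0.0,"wy": 0.0,"wz": -0.385,"jaw": 1.0},
  {"x": 0.583,"y": -0.317,"z": 0.0,"wx": 0.0,"wy": 0.0,"wz": -0.385,"jaw": 1.0},
  {"x": 0.583,"y": -0.317,"z": 0.0,"wx": 0.0,"wy": 0.0,"wz": -0.385,"jaw": 1.0},
  {"x": 0.583,"y": -0.317,"z": 0.0,"wx": 0.0,"wy": 0.0,"wz": -0.385,"jaw": 1.0},
  {"x": 0.583,"y": -0.317,"z": 0.0,"wx": 0.0,"wy": 0.0,"wz": -0.385,"jaw": 1.0},
  {"x": 0.583,"y": -0.317,"z": 0.0,"wx": 0.0,"wy": 0.0,"wz": -0.385,"jaw": 1.0},
  {"x": 0.583,"y": -0.317,"z": 0.0,"wx": 0.0,"wy": 0.0,"wz": -0.385,"jaw": 1.0},
  {"x": 0.583,"y": -0.317,"z": 0.0,"wx": 0.0,"wy": 0.0,"wz": -0.385,"jaw": 1.0},
  {"x": 0.583,"y": -0.317,"z": 0.0,"wx": 0.0,"wy": 0.0,"wz": -0.385,"jaw": 1.0},
  {"x": 0.583,"y": -0.317,"z": 0.0,"wx": 0.0,"wy": 0.0,"wz": -0.385,"jaw": 1.0},
  {"x": 0.583,"y": -0.317,"z": 0.0,"wx": 0.0,"wy": 0.0,"wz": -0.385,"jaw": 1.0},
  {"x": 0.583,"y": -0.317,"z": 0.0,"wx": 0.0,"wy": 0.0,"wz": -0.385,"jaw": 1.0},
  {"x": 0.583,"y": -0.317,"z": 0.0,"wx": 0.0,"wy": 0.0,"wz": -0.385,"jaw": 1.0},
  {"x": 0.583,"y": -0.317,"z": 0.0,"wx": 0.0,"wy": 0.0,"wz": -0.385,"jaw": 1.0},
  {"x": 0.583,"y": -0.317,"z": 0.0,"wx": 0.0,"wy": 0.0,"wz": -0.385,"jaw": 1.0},
  {"x": 0.583,"y": -0.317,"z": 0.0,"wx": 0.0,"wy": 0.0,"wz": -0.385,"jaw": 1.0},
  {"x": 0.583,"y": -0.317,"z": 0.0,"wx": 0.0,"wy": 0.0,"wz": -0.385,"jaw": 1.0},
  {"x": 0.583,"y": -0.317,"z": 0.0,"wx": 0.0,"wy": 0.0,"wz": -0.385,"jaw": 1.0},
  {"x": 0.583,"y": -0.317,"z": 0.0,"wx": 0.0,"wy": 0.0,"wz": -0.385,"jaw": 1.0},
  {"x": 0.583,"y": -0.317,"z": 0.0,"wx": 0.0,"wy": 0.0,"wz": -0.385,"jaw": 1.0},
], force=30)

```text
t: 1.98
tool_pos: [484.9, -21.0, 231.0]
orientation: [-0.0, 0.063, 0.998, 0.0]
contact_force: [0.5, -0.9, 0.0]
grip_width: 85.3
finger_force: 0.0
```

Run:
```python
from h import *
import pickle
s=bot.sense(); im=bot.get_image('wrist'); save(im,'w1'); pickle.dump((s,im),open('d1.pkl','wb'))
print(s['t'],s['tool_pos'],s['orientation'],s['joint_pos'])
```

```text
1.9833 [484.90300715 -21.03976882 230.97902023] [-2.83637269e-04  6.25103766e-02  9.98044270e-01  8.09171348e-05] [-1.85870764e-01  1.93884719e-01  1.74984964e+00  9.75083077e-05
  1.19844117e+00 -1.63160027e+00]
```

View pics/w1.png

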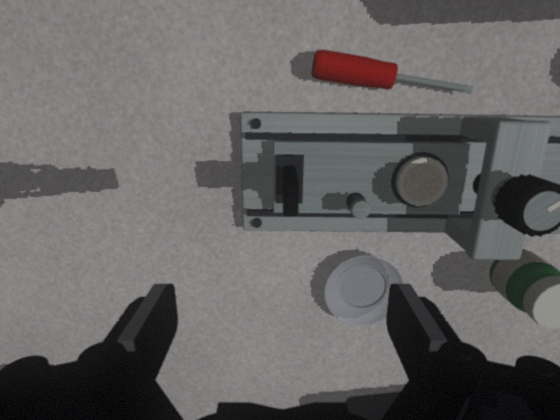

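The wrist view shows the plate at about (290,190), near corners (244,112) and (240,228), pin head (358,203) and knob top (547,211). I'll fit the fixture to these and predict the plate outline.

Run:
```python
from h import *
import pickle
s,im=pickle.load(open('d1.pkl','rb')); T=toolT(s)@np.array(im['tool_from_camera'])
L=[(-60,-230,14),(60,-230,14),(0,0,121)]
p,r=fit(im,T,L,np.array([(244,112),(240,229),(547,211)],float)); print(p,r.round(1))
c,s_=np.cos(p[2]),np.sin(p[2]); A=np.array([[c,-s_],[s_,c]])
F=lambda l:np.r_[p[:2]+A@np.array(l[:2],float),l[2]]
a=im['color'][150:240,260:380]; g=a.astype(int).sum(2)<110
n,lab,st,ce=cv2.connectedComponentsWithStats(g.astype(np.uint8)); print([(st[i][:5],ce[i]) for i in range(1,n) if st[i][4]>100])
for y in (-185,-190):
  print(y,proj(im,T,[F((x,y+dy,z)) for z in (102,28) for x in(-14,14) for dy in (-6,6)]).round(0).tolist())
print('pin',proj(im,T,[F((22,-120,57))]))
pl=back(im,T,(358,202),57); print('pinlocal',A.T@(pl[:2]-p[:2]))
V=a.copy();V=cv2.resize(V[:,:,::-1],None,fx=6,fy=6,interpolation=cv2.INTER_CUBIC); cv2.imwrite('pics/c1.png',V)
```

```text
[ 5.09511079e+02  1.67781794e+02 -1.46770114e-01] [[-1.9 -1.7]
 [ 3.5  0.5]
 [-1.   0.8]]
[(array([ 16,  15,  24,  51, 943], dtype=int32), array([27.88971368, 38.03393425]))]
-185 [[283.0, 181.0], [299.0, 181.0], [282.0, 216.0], [297.0, 216.0], [282.0, 162.0], [295.0, 163.0], [282.0, 191.0], [294.0, 191.0]]
-190 [[276.0, 181.0], [292.0, 181.0], [275.0, 216.0], [291.0, 216.0], [277.0, 162.0], [290.0, 163.0], [277.0, 191.0], [289.0, 191.0]]
pin [[360.36425023 209.8316141 ]]
pinlocal [  14.68521553 -122.77645562]
```

View pics/c1.png

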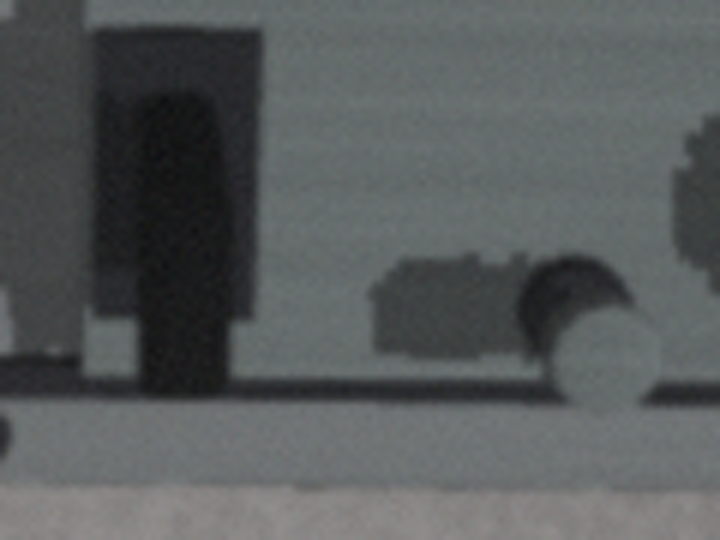

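The pin head top is at (360.8,209.5) and the plate spans u 283–298. Both match the prediction for a plate at local y = -185, so I'll descend and pinch.

>>> drive_tool([
  {"x": 0.003,"y": 0.005,"z": 0.05,"wx": 0.0,"wy": 0.0,"wz": 0.002,"jaw": 0.7},
  {"x": 0.003,"y": 0.005,"z": 0.1,"wx": 0.0,"wy": 0.0,"wz": 0.002,"jaw": 0.7},
  {"x": 0.003,"y": 0.005,"z": 0.14,"wx": 0.0,"wy": 0.0,"wz": 0.002,"jaw": 0.7},
  {"x": 0.003,"y": 0.005,"z": 0.17,"wx": 0.0,"wy": 0.0,"wz": 0.002,"jaw": 0.7},
  {"x": 0.003,"y": 0.005,"z": 0.195,"wx": 0.0,"wy": 0.0,"wz": 0.002,"jaw": 0.7},
  {"x": 0.003,"y": 0.005,"z": 0.205,"wx": 0.0,"wy": 0.0,"wz": 0.002,"jaw": 0.7},
  {"x": 0.003,"y": 0.005,"z": 0.205,"wx": 0.0,"wy": 0.0,"wz": 0.002,"jaw": 0.5},
  {"x": 0.003,"y": 0.005,"z": 0.205,"wx": 0.0,"wy": 0.0,"wz": 0.002,"jaw": 0.0},
  {"x": 0.003,"y": 0.005,"z": 0.205,"wx": 0.0,"wy": 0.0,"wz": 0.002,"jaw": 0.0},
  {"x": 0.003,"y": 0.005,"z": 0.205,"wx": 0.0,"wy": 0.0,"wz": 0.002,"jaw": 0.0},
  {"x": 0.003,"y": 0.005,"z": 0.205,"wx": 0.0,"wy": 0.0,"wz": 0.002,"jaw": 0.0},
  {"x": 0.003,"y": 0.005,"z": 0.205,"wx": 0.0,"wy": 0.0,"wz": 0.002,"jaw": 0.0},
  {"x": 0.003,"y": 0.005,"z": 0.205,"wx": 0.0,"wy": 0.0,"wz": 0.002,"jaw": 0.0},
  {"x": 0.003,"y": 0.005,"z": 0.205,"wx": 0.0,"wy": 0.0,"wz": 0.002,"jaw": 0.0},
  {"x": 0.003,"y": 0.005,"z": 0.205,"wx": 0.0,"wy": 0.0,"wz": 0.002,"jaw": 0.0},
], force=30)

```text
t: 3.28
tool_pos: [484.6, -16.9, 68.6]
orientation: [0.001, 0.072, 0.997, -0.0]
contact_force: [-0.2, 2.2, 7.9]
grip_width: 11.9
finger_force: 32.0
```

Run:
```python
from h import *
s=bot.sense(); print(s); print(np.degrees(R.from_matrix(toolT(s)[:3,:3]).as_euler('ZYX')))
```

```text
{'t': 3.2833, 'joint_pos': array([-1.77610320e-01,  4.17717058e-01,  1.92900617e+00,  4.04204946e-04,
        7.91895067e-01, -1.60469911e+00]), 'dq': array([ 0.00015445, -0.0003408 , -0.00038249,  0.00113845, -0.00093064,
       -0.0007293 ]), 'joint_torque': array([ -1.31253518, -42.14302897, -15.57142317,  -0.3370862 ,
        -0.21168557,   0.28148616]), 'tool_pos': array([484.56786735, -16.87066213,  68.58860372]), 'orientation': array([ 1.49407302e-03,  7.19332726e-02,  9.97408328e-01, -1.37459822e-05]), 'contact_force': array([-0.15244169,  2.20147626,  7.88933823]), 'wrist_torque': array([0.32155165, 0.06081978, 0.29079668]), 'finger_force': 32.03872740268707, 'grip_width': 11.858834374804461}
[1.71749904e+02 1.70878002e-01 1.79989255e+02]
```

>>> drive_tool([
  {"x": 0.0,"y": 0.0025,"z": 0.0,"wx": 0.0,"wy": 0.0,"wz": 0.0,"jaw": 0.0},
  {"x": 0.0,"y": 0.005,"z": 0.0,"wx": 0.0,"wy": 0.0,"wz": 0.0,"jaw": 0.0},
  {"x": 0.0,"y": 0.0075,"z": 0.0,"wx": 0.0,"wy": 0.0,"wz": 0.0,"jaw": 0.0},
  {"x": 0.0,"y": 0.01,"z": 0.0,"wx": 0.0,"wy": 0.0,"wz": 0.0,"jaw": 0.0},
  {"x": 0.0,"y": 0.0125,"z": 0.0,"wx": 0.0,"wy": 0.0,"wz": 0.0,"jaw": 0.0},
  {"x": 0.0,"y": 0.015,"z": 0.0,"wx": 0.0,"wy": 0.0,"wz": 0.0,"jaw": 0.0},
  {"x": 0.0,"y": 0.0175,"z": 0.0,"wx": 0.0,"wy": 0.0,"wz": 0.0,"jaw": 0.0},
  {"x": 0.0,"y": 0.02,"z": 0.0,"wx": 0.0,"wy": 0.0,"wz": 0.0,"jaw": 0.0},
  {"x": 0.0,"y": 0.0225,"z": 0.0,"wx": 0.0,"wy": 0.0,"wz": 0.0,"jaw": 0.0},
  {"x": 0.0,"y": 0.025,"z": 0.0,"wx": 0.0,"wy": 0.0,"wz": 0.0,"jaw": 0.0},
  {"x": 0.0,"y": 0.0275,"z": 0.0,"wx": 0.0,"wy": 0.0,"wz": 0.0,"jaw": 0.0},
  {"x": 0.0,"y": 0.03,"z": 0.0,"wx": 0.0,"wy": 0.0,"wz": 0.0,"jaw": 0.0},
  {"x": 0.0,"y": 0.0325,"z": 0.0,"wx": 0.0,"wy": 0.0,"wz": 0.0,"jaw": 0.0},
  {"x": 0.0,"y": 0.035,"z": 0.0,"wx": 0.0,"wy": 0.0,"wz": 0.0,"jaw": 0.0},
], force=40)

```text
t: 4.45
tool_pos: [488.3, 10.0, 68.6]
orientation: [0.001, 0.072, 0.997, -0.001]
contact_force: [-1.6, -3.2, 7.7]
grip_width: 11.7
finger_force: 40.3
```

>>> drive_tool([
  {"x": 0.0,"y": 0.0025,"z": 0.0,"wx": 0.0,"wy": 0.0,"wz": 0.0,"jaw": 0.0},
  {"x": 0.0,"y": 0.005,"z": 0.0,"wx": 0.0,"wy": 0.0,"wz": 0.0,"jaw": 0.0},
  {"x": 0.0,"y": 0.0075,"z": 0.0,"wx": 0.0,"wy": 0.0,"wz": 0.0,"jaw": 0.0},
  {"x": 0.0,"y": 0.01,"z": 0.0,"wx": 0.0,"wy": 0.0,"wz": 0.0,"jaw": 0.0},
  {"x": 0.0,"y": 0.0125,"z": 0.0,"wx": 0.0,"wy": 0.0,"wz": 0.0,"jaw": 0.0},
  {"x": 0.0,"y": 0.015,"z": 0.0,"wx": 0.0,"wy": 0.0,"wz": 0.0,"jaw": 0.0},
], force=40)

```text
t: 4.95
tool_pos: [489.9, 21.9, 68.6]
orientation: [0.001, 0.072, 0.997, -0.001]
contact_force: [-2.4, -4.0, 9.2]
grip_width: 11.7
finger_force: 40.3
```

>>> drive_tool([
  {"x": 0.0,"y": 0.0025,"z": 0.0,"wx": 0.0,"wy": 0.0,"wz": 0.0,"jaw": 0.0},
  {"x": 0.0,"y": 0.005,"z": 0.0,"wx": 0.0,"wy": 0.0,"wz": 0.0,"jaw": 0.0},
  {"x": 0.0,"y": 0.0075,"z": 0.0,"wx": 0.0,"wy": 0.0,"wz": 0.0,"jaw": 0.0},
  {"x": 0.0,"y": 0.01,"z": 0.0,"wx": 0.0,"wy": 0.0,"wz": 0.0,"jaw": 0.0},
  {"x": 0.0,"y": 0.0125,"z": 0.0,"wx": 0.0,"wy": 0.0,"wz": 0.0,"jaw": 0.0},
], force=40)

```text
t: 5.37
tool_pos: [491.2, 31.9, 68.6]
orientation: [0.001, 0.072, 0.997, -0.001]
contact_force: [-2.1, -2.6, 9.2]
grip_width: 11.9
finger_force: 40.3
```

>>> drive_tool([
  {"x": 0.0,"y": 0.0025,"z": 0.0,"wx": 0.0,"wy": 0.0,"wz": 0.0,"jaw": 0.0},
  {"x": 0.0,"y": 0.005,"z": 0.0,"wx": 0.0,"wy": 0.0,"wz": 0.0,"jaw": 0.0},
  {"x": 0.0,"y": 0.0075,"z": 0.0,"wx": 0.0,"wy": 0.0,"wz": 0.0,"jaw": 0.0},
  {"x": 0.0,"y": 0.01,"z": 0.0,"wx": 0.0,"wy": 0.0,"wz": 0.0,"jaw": 0.0},
  {"x": 0.0,"y": 0.0125,"z": 0.0,"wx": 0.0,"wy": 0.0,"wz": 0.0,"jaw": 0.0},
], force=40)

```text
t: 5.78
tool_pos: [492.6, 41.9, 68.6]
orientation: [0.001, 0.072, 0.997, -0.0]
contact_force: [-2.3, -1.5, 10.6]
grip_width: 11.4
finger_force: 40.4
```

>>> drive_tool([
  {"x": 0.0,"y": 0.0025,"z": 0.0,"wx": 0.0,"wy": 0.0,"wz": 0.0,"jaw": 0.0},
  {"x": 0.0,"y": 0.005,"z": 0.0,"wx": 0.0,"wy": 0.0,"wz": 0.0,"jaw": 0.0},
  {"x": 0.0,"y": 0.0075,"z": 0.0,"wx": 0.0,"wy": 0.0,"wz": 0.0,"jaw": 0.0},
  {"x": 0.0,"y": 0.01,"z": 0.0,"wx": 0.0,"wy": 0.0,"wz": 0.0,"jaw": 0.0},
], force=40)

```text
t: 6.12
tool_pos: [493.6, 49.2, 68.6]
orientation: [0.001, 0.071, 0.997, -0.001]
contact_force: [-4.4, -14.6, 11.1]
grip_width: 11.3
finger_force: 40.7
```

>>> drive_tool([
  {"x": 0.0,"y": 0.001,"z": 0.0,"wx": 0.0,"wy": 0.0,"wz": 0.0,"jaw": 0.0},
  {"x": 0.0,"y": 0.0025,"z": 0.0,"wx": 0.0,"wy": 0.0,"wz": 0.0,"jaw": 0.0},
  {"x": 0.0,"y": 0.0025,"z": 0.0,"wx": 0.0,"wy": 0.0,"wz": 0.0,"jaw": 0.0},
], force=40)

```text
t: 6.37
tool_pos: [493.6, 49.3, 68.6]
orientation: [0.001, 0.071, 0.997, -0.003]
contact_force: [-3.3, -16.4, 9.8]
grip_width: 11.6
finger_force: 40.7
```

Stopped hard. I'll pull back gently to confirm it is locked both ways.

>>> drive_tool([
  {"x": 0.0,"y": -0.002,"z": 0.0,"wx": 0.0,"wy": 0.0,"wz": 0.0,"jaw": 0.0},
  {"x": 0.0,"y": -0.004,"z": 0.0,"wx": 0.0,"wy": 0.0,"wz": 0.0,"jaw": 0.0},
  {"x": 0.0,"y": -0.006,"z": 0.0,"wx": 0.0,"wy": 0.0,"wz": 0.0,"jaw": 0.0},
  {"x": 0.0,"y": -0.008,"z": 0.0,"wx": 0.0,"wy": 0.0,"wz": 0.0,"jaw": 0.0},
  {"x": 0.0,"y": -0.0085,"z": 0.0,"wx": 0.0,"wy": 0.0,"wz": 0.0,"jaw": 0.0},
], force=40)

```text
t: 6.78
tool_pos: [493.2, 45.7, 68.6]
orientation: [0.001, 0.072, 0.997, 0.0]
contact_force: [-1.1, 1.3, 8.1]
grip_width: 11.6
finger_force: 40.9
```

>>> drive_tool([
  {"x": 0.0,"y": -0.002,"z": 0.0,"wx": 0.0,"wy": 0.0,"wz": 0.0,"jaw": 0.0},
  {"x": 0.0,"y": -0.004,"z": 0.0,"wx": 0.0,"wy": 0.0,"wz": 0.0,"jaw": 0.0},
  {"x": 0.0,"y": -0.005,"z": 0.0,"wx": 0.0,"wy": 0.0,"wz": 0.0,"jaw": 0.0},
], force=40)

```text
t: 7.03
tool_pos: [493.0, 44.7, 68.6]
orientation: [0.001, 0.073, 0.997, 0.003]
contact_force: [1.0, 23.0, 6.2]
grip_width: 11.6
finger_force: 41.8
```

>>> drive_tool([
  {"x": 0.0,"y": 0.004,"z": 0.0,"wx": 0.0,"wy": 0.0,"wz": 0.0,"jaw": 0.0},
  {"x": 0.0,"y": 0.007,"z": 0.0,"wx": 0.0,"wy": 0.0,"wz": 0.0,"jaw": 0.0},
  {"x": 0.0,"y": 0.007,"z": 0.0,"wx": 0.0,"wy": 0.0,"wz": 0.0,"jaw": 0.7},
  {"x": 0.0,"y": 0.007,"z": 0.0,"wx": 0.0,"wy": 0.0,"wz": 0.0,"jaw": 0.7},
  {"x": 0.0,"y": 0.007,"z": 0.0,"wx": 0.0,"wy": 0.0,"wz": 0.0,"jaw": 0.7},
  {"x": 0.0,"y": 0.007,"z": 0.0,"wx": 0.0,"wy": 0.0,"wz": 0.0,"jaw": 0.7},
  {"x": 0.0,"y": 0.007,"z": -0.04,"wx": 0.0,"wy": 0.0,"wz": 0.0,"jaw": 0.7},
  {"x": 0.0,"y": 0.007,"z": -0.08,"wx": 0.0,"wy": 0.0,"wz": 0.0,"jaw": 0.8},
  {"x": 0.0,"y": 0.007,"z": -0.12,"wx": 0.0,"wy": 0.0,"wz": 0.0,"jaw": 1.0},
  {"x": 0.0,"y": 0.03,"z": -0.16,"wx": 0.0,"wy": 0.0,"wz": 0.0,"jaw": 1.0},
  {"x": 0.001,"y": 0.07,"z": -0.16,"wx": 0.0,"wy": 0.0,"wz": 0.0,"jaw": 1.0},
  {"x": 0.001,"y": 0.11,"z": -0.16,"wx": 0.0,"wy": 0.0,"wz": 0.0,"jaw": 1.0},
  {"x": 0.001,"y": 0.14,"z": -0.16,"wx": 0.0,"wy": 0.0,"wz": 0.0,"jaw": 1.0},
  {"x": 0.001,"y": 0.157,"z": -0.16,"wx": 0.0,"wy": 0.0,"wz": 0.0,"jaw": 1.0},
  {"x": 0.001,"y": 0.157,"z": -0.16,"wx": 0.0,"wy": 0.0,"wz": 0.0,"jaw": 1.0},
  {"x": 0.001,"y": 0.157,"z": -0.16,"wx": 0.0,"wy": 0.0,"wz": 0.0,"jaw": 1.0},
], force=40)

```text
t: 8.37
tool_pos: [508.7, 166.0, 194.8]
orientation: [-0.0, 0.071, 0.997, -0.0]
contact_force: [0.3, -0.3, -0.0]
grip_width: 85.4
finger_force: 0.0
```

Run:
```python
from h import *
import pickle
s=bot.sense(); im=bot.get_image('wrist'); save(im,'w2'); pickle.dump((s,im),open('d2.pkl','wb'))
print(s['t'],s['tool_pos'],s['orientation'],s['joint_pos'],s['wrist_torque'])
```

```text
8.3667 [508.66855354 166.0007798  194.77733189] [-4.83098834e-04  7.13038642e-02  9.97454436e-01 -4.17247622e-04] [ 1.86713542e-01  3.04369174e-01  1.69439447e+00 -6.15479744e-04
  1.14397626e+00 -1.24109879e+00] [ 0.03561424 -0.08885376  0.00716209]
```

View pics/w2.png

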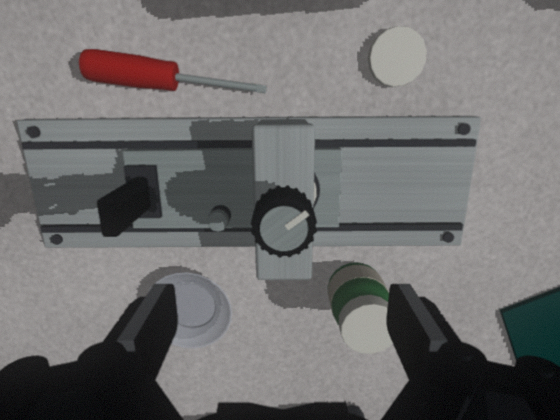

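The knob top centre is at about (284,228) with the white bar pointing to (307,213). The pin head is low at (220,217), and nothing was disturbed.

Run:
```python
from h import *
import pickle
s,im=pickle.load(open('d2.pkl','rb')); T=toolT(s)@np.array(im['tool_from_camera'])
k=back(im,T,(284,228),121); b=back(im,T,(307,213),121)
print(k, b-k, 'tool delta',toolT(s)[:3,:3].T@(np.r_[k[:2],91]-s['tool_pos']))
L=[(-60,-230,14),(60,-230,14),(60,170,14),(-60,170,14),(0,0,121)]
p,r=fit(im,T,L,np.array([(15,120),(43,248),(461,244),(480,117),(284,228)],float)); print(p,r.round(1))
c,s_=np.cos(p[2]),np.sin(p[2])
pw=[p[:2]+np.array([[c,-s_],[s_,c]])@[22,y] for y in (-55,-54)]
for z in (57,48):
  P=back(im,T,(220,217),z); print(z,'pin local',np.array([[c,s_],[-s_,c]])@(P[:2]-p[:2]))
```

```text
[508.29306007 166.50310653 121.        ] [-7.79442788 15.44486636  0.        ] tool delta [  0.34928949   0.53733768 103.77724802]
[ 5.08254915e+02  1.65757007e+02 -1.34790173e-01] [[-1.1 -0.1]
 [ 0.4  0.3]
 [ 0.4  1.7]
 [ 1.9 -1.1]
 [-1.2  0.1]]
57 pin local [ 14.50762871 -50.50455991]
48 pin local [ 17.6217883  -52.13726709]
```

>>> drive_tool([
  {"x": 0.0,"y": 0.0,"z": 0.05,"wx": 0.0,"wy": 0.0,"wz": 0.0,"jaw": 1.0},
  {"x": 0.0,"y": 0.0,"z": 0.09,"wx": 0.0,"wy": 0.0,"wz": 0.0,"jaw": 1.0},
  {"x": 0.0,"y": 0.0,"z": 0.12,"wx": 0.0,"wy": 0.0,"wz": 0.0,"jaw": 1.0},
  {"x": 0.0,"y": 0.0,"z": 0.13,"wx": 0.0,"wy": 0.0,"wz": 0.0,"jaw": 1.0},
  {"x": 0.0,"y": 0.0,"z": 0.13,"wx": 0.0,"wy": 0.0,"wz": 0.0,"jaw": 0.3},
  {"x": 0.0,"y": 0.0,"z": 0.13,"wx": 0.0,"wy": 0.0,"wz": 0.0,"jaw": 0.3},
  {"x": 0.0,"y": 0.0,"z": 0.13,"wx": 0.0,"wy": 0.0,"wz": 0.0,"jaw": 0.3},
  {"x": 0.0,"y": 0.0,"z": 0.13,"wx": 0.0,"wy": 0.0,"wz": 0.0,"jaw": 0.3},
  {"x": 0.0,"y": 0.0,"z": 0.13,"wx": 0.0,"wy": 0.0,"wz": 0.0,"jaw": 0.3},
  {"x": 0.0,"y": 0.0,"z": 0.13,"wx": 0.0,"wy": 0.0,"wz": 0.0,"jaw": 0.3},
  {"x": 0.0,"y": 0.0,"z": 0.13,"wx": 0.0,"wy": 0.0,"wz": 0.0,"jaw": 0.3},
], force=30)

```text
t: 9.33
tool_pos: [510.7, 166.7, 93.2]
orientation: [0.002, 0.072, 0.997, 0.001]
contact_force: [-0.9, 2.2, 8.1]
grip_width: 39.0
finger_force: 30.0
```

```bash
cat > t.py <<'E'
from h import *
s=bot.sense(); T=toolT(s); y=np.degrees(np.arctan2(T[1,0],T[0,0]))%360
print('t',s['t'].__round__(2),'yaw',y.round(2),'tz',s['wrist_torque'].round(3),'F',s['contact_force'].round(1),'jt6',s['joint_torque'][5].round(3),s['grip_width'].round(1),s['tool_pos'].round(1))
E
python3 t.py
```

```text
Traceback (most recent call last):
  File "t.py", line 3, in <module>
    print('t',s['t'].__round__(2),'yaw',y.round(2),'tz',s['wrist_torque'].round(3),'F',s['contact_force'].round(1),'jt6',s['joint_torque'][5].round(3),s['grip_width'].round(1),s['tool_pos'].round(1))
                                                                                                                                                       ^^^^^^^^^^^^^^^^^^^^^
AttributeError: 'float' object has no attribute 'round'
```

```bash
sed -i "s/s\['grip_width'\].round(1)/round(s['grip_width'],1)/" t.py; python3 t.py
```

```text
t 9.33 yaw 171.73 tz [ 0.235  0.058 -0.032] F [-0.9  2.2  8.1] jt6 -0.032 39.0 [510.7 166.7  93.2]
```

>>> drive_tool([
  {"x": 0.0,"y": 0.0,"z": 0.0,"wx": 0.0,"wy": 0.0,"wz": 0.01,"jaw": 0.3},
  {"x": 0.0,"y": 0.0,"z": 0.0,"wx": 0.0,"wy": 0.0,"wz": 0.02,"jaw": 0.3},
  {"x": 0.0,"y": 0.0,"z": 0.0,"wx": 0.0,"wy": 0.0,"wz": 0.03,"jaw": 0.3},
  {"x": 0.0,"y": 0.0,"z": 0.0,"wx": 0.0,"wy": 0.0,"wz": 0.04,"jaw": 0.3},
  {"x": 0.0,"y": 0.0,"z": 0.0,"wx": 0.0,"wy": 0.0,"wz": 0.05,"jaw": 0.3},
  {"x": 0.0,"y": 0.0,"z": 0.0,"wx": 0.0,"wy": 0.0,"wz": 0.06,"jaw": 0.3},
  {"x": 0.0,"y": 0.0,"z": 0.0,"wx": 0.0,"wy": 0.0,"wz": 0.07,"jaw": 0.3},
  {"x": 0.0,"y": 0.0,"z": 0.0,"wx": 0.0,"wy": 0.0,"wz": 0.08,"jaw": 0.3},
  {"x": 0.0,"y": 0.0,"z": 0.0,"wx": 0.0,"wy": 0.0,"wz": 0.08,"jaw": 0.3},
], force=30)

```text
t: 10.08
tool_pos: [510.5, 166.4, 93.2]
orientation: [0.002, 0.319, 0.948, 0.001]
contact_force: [-0.1, -0.3, 8.3]
grip_width: 39.5
finger_force: 30.2
```

```bash
python3 t.py
```

```text
t 10.08 yaw 142.76 tz [-0.052  0.243 -0.019] F [-0.1 -0.3  8.3] jt6 0.788 39.5 [510.5 166.4  93.2]
```

>>> drive_tool([
  {"x": 0.0,"y": 0.0,"z": 0.0,"wx": 0.0,"wy": 0.0,"wz": 0.008,"jaw": 0.3},
  {"x": 0.0,"y": 0.0,"z": 0.0,"wx": 0.0,"wy": 0.0,"wz": 0.016,"jaw": 0.3},
  {"x": 0.0,"y": 0.0,"z": 0.0,"wx": 0.0,"wy": 0.0,"wz": 0.016,"jaw": 0.3},
], force=30)

```text
t: 10.33
tool_pos: [510.4, 166.4, 93.2]
orientation: [0.001, 0.366, 0.931, 0.001]
contact_force: [-1.2, -1.0, 7.8]
grip_width: 39.4
finger_force: 30.2
```

```bash
python3 t.py
```

```text
t 10.33 yaw 137.04 tz [-0.113  0.203 -0.019] F [-1.2 -1.   7.8] jt6 0.616 39.4 [510.4 166.4  93.2]
```

>>> drive_tool([
  {"x": 0.0,"y": 0.0,"z": 0.0,"wx": 0.0,"wy": 0.0,"wz": 0.008,"jaw": 0.3},
  {"x": 0.0,"y": 0.0,"z": 0.0,"wx": 0.0,"wy": 0.0,"wz": 0.016,"jaw": 0.3},
  {"x": 0.0,"y": 0.0,"z": 0.0,"wx": 0.0,"wy": 0.0,"wz": 0.024,"jaw": 0.3},
  {"x": 0.0,"y": 0.0,"z": 0.0,"wx": 0.0,"wy": 0.0,"wz": 0.024,"jaw": 0.3},
], force=30)

```text
t: 10.67
tool_pos: [510.4, 166.3, 93.2]
orientation: [0.001, 0.435, 0.9, 0.001]
contact_force: [-1.5, -0.4, 7.9]
grip_width: 39.3
finger_force: 30.2
```

```bash
python3 t.py
```

```text
t 10.67 yaw 128.4 tz [-0.18   0.254 -0.01 ] F [-1.5 -0.4  7.9] jt6 0.623 39.3 [510.4 166.3  93.2]
```

>>> drive_tool([
  {"x": 0.0,"y": 0.0,"z": 0.0,"wx": 0.0,"wy": 0.0,"wz": 0.008,"jaw": 0.3},
  {"x": 0.0,"y": 0.0,"z": 0.0,"wx": 0.0,"wy": 0.0,"wz": 0.016,"jaw": 0.3},
  {"x": 0.0,"y": 0.0,"z": 0.0,"wx": 0.0,"wy": 0.0,"wz": 0.024,"jaw": 0.3},
  {"x": 0.0,"y": 0.0,"z": 0.0,"wx": 0.0,"wy": 0.0,"wz": 0.024,"jaw": 0.3},
], force=30)

```text
t: 11.0
tool_pos: [510.3, 166.2, 93.2]
orientation: [0.001, 0.502, 0.865, 0.001]
contact_force: [-0.5, -0.9, 7.6]
grip_width: 39.3
finger_force: 30.2
```

```bash
python3 t.py
```

```text
t 11.0 yaw 119.76 tz [-0.173  0.247  0.027] F [-0.5 -0.9  7.6] jt6 0.617 39.3 [510.3 166.2  93.2]
```

>>> drive_tool([
  {"x": 0.0,"y": 0.0,"z": 0.0,"wx": 0.0,"wy": 0.0,"wz": 0.008,"jaw": 0.3},
  {"x": 0.0,"y": 0.0,"z": 0.0,"wx": 0.0,"wy": 0.0,"wz": 0.016,"jaw": 0.3},
  {"x": 0.0,"y": 0.0,"z": 0.0,"wx": 0.0,"wy": 0.0,"wz": 0.016,"jaw": 0.3},
], force=30)

```text
t: 11.25
tool_pos: [510.2, 166.2, 93.2]
orientation: [0.001, 0.545, 0.839, 0.001]
contact_force: [-1.0, -0.5, 8.3]
grip_width: 39.2
finger_force: 30.3
```

```bash
python3 t.py
```

```text
t 11.25 yaw 114.01 tz [-0.21   0.37  -0.063] F [-1.  -0.5  8.3] jt6 0.601 39.2 [510.2 166.2  93.2]
```

>>> drive_tool([
  {"x": 0.0,"y": 0.0,"z": 0.0,"wx": 0.0,"wy": 0.0,"wz": 0.008,"jaw": 0.3},
  {"x": 0.0,"y": 0.0,"z": 0.0,"wx": 0.0,"wy": 0.0,"wz": 0.016,"jaw": 0.3},
  {"x": 0.0,"y": 0.0,"z": 0.0,"wx": 0.0,"wy": 0.0,"wz": 0.016,"jaw": 0.3},
], force=30)

```text
t: 11.5
tool_pos: [510.1, 166.2, 93.2]
orientation: [0.001, 0.586, 0.81, 0.001]
contact_force: [-2.0, -0.4, 10.0]
grip_width: 39.2
finger_force: 30.3
```

```bash
python3 t.py
```

```text
t 11.5 yaw 108.25 tz [-0.223  0.321 -0.001] F [-2.  -0.4 10. ] jt6 0.606 39.2 [510.1 166.2  93.2]
```

1.11 rad turned so far; the torque is still low.

>>> drive_tool([
  {"x": 0.0,"y": 0.0,"z": 0.0,"wx": 0.0,"wy": 0.0,"wz": 0.008,"jaw": 0.3},
  {"x": 0.0,"y": 0.0,"z": 0.0,"wx": 0.0,"wy": 0.0,"wz": 0.016,"jaw": 0.3},
  {"x": 0.0,"y": 0.0,"z": 0.0,"wx": 0.0,"wy": 0.0,"wz": 0.016,"jaw": 0.3},
], force=30)

```text
t: 11.75
tool_pos: [510.0, 166.2, 93.1]
orientation: [0.001, 0.626, 0.78, 0.001]
contact_force: [-2.7, -0.6, 9.4]
grip_width: 39.1
finger_force: 30.3
```

```bash
python3 t.py
```

```text
t 11.75 yaw 102.48 tz [-0.18   0.376 -0.05 ] F [-2.7 -0.6  9.4] jt6 0.609 39.1 [510.  166.2  93.1]
```

>>> drive_tool([
  {"x": 0.0,"y": 0.0,"z": 0.0,"wx": 0.0,"wy": 0.0,"wz": 0.008,"jaw": 0.3},
  {"x": 0.0,"y": 0.0,"z": 0.0,"wx": 0.0,"wy": 0.0,"wz": 0.016,"jaw": 0.3},
  {"x": 0.0,"y": 0.0,"z": 0.0,"wx": 0.0,"wy": 0.0,"wz": 0.016,"jaw": 0.3},
], force=30)

```text
t: 12.0
tool_pos: [509.9, 166.2, 93.1]
orientation: [0.001, 0.664, 0.747, 0.001]
contact_force: [-2.3, -1.2, 8.8]
grip_width: 39.2
finger_force: 30.3
```

```bash
python3 t.py
```

```text
t 12.0 yaw 96.73 tz [-0.151  0.362 -0.006] F [-2.3 -1.2  8.8] jt6 0.611 39.2 [509.9 166.2  93.1]
```

1.31 rad.

>>> drive_tool([
  {"x": 0.0,"y": 0.0,"z": 0.0,"wx": 0.0,"wy": 0.0,"wz": 0.008,"jaw": 0.3},
  {"x": 0.0,"y": 0.0,"z": 0.0,"wx": 0.0,"wy": 0.0,"wz": 0.016,"jaw": 0.3},
  {"x": 0.0,"y": 0.0,"z": 0.0,"wx": 0.0,"wy": 0.0,"wz": 0.016,"jaw": 0.3},
], force=30)

```text
t: 12.25
tool_pos: [509.9, 166.1, 93.1]
orientation: [0.001, 0.701, 0.713, 0.001]
contact_force: [-2.0, -0.5, 9.1]
grip_width: 39.1
finger_force: 30.3
```

```bash
python3 t.py
```

```text
t 12.25 yaw 90.97 tz [-0.169  0.478 -0.026] F [-2.  -0.5  9.1] jt6 0.61 39.1 [509.9 166.1  93.1]
```

>>> drive_tool([
  {"x": 0.0,"y": 0.0,"z": 0.0,"wx": 0.0,"wy": 0.0,"wz": 0.008,"jaw": 0.3},
  {"x": 0.0,"y": 0.0,"z": 0.0,"wx": 0.0,"wy": 0.0,"wz": 0.016,"jaw": 0.3},
  {"x": 0.0,"y": 0.0,"z": 0.0,"wx": 0.0,"wy": 0.0,"wz": 0.016,"jaw": 0.3},
], force=30)

```text
t: 12.5
tool_pos: [509.8, 166.1, 93.2]
orientation: [0.001, 0.736, 0.677, 0.001]
contact_force: [-1.6, -0.6, 9.1]
grip_width: 39.1
finger_force: 30.4
```

```bash
python3 t.py
```

```text
t 12.5 yaw 85.21 tz [-0.191  0.452 -0.047] F [-1.6 -0.6  9.1] jt6 0.603 39.1 [509.8 166.1  93.2]
```

>>> drive_tool([
  {"x": 0.0,"y": 0.0,"z": 0.0,"wx": 0.0,"wy": 0.0,"wz": 0.008,"jaw": 0.3},
  {"x": 0.0,"y": 0.0,"z": 0.0,"wx": 0.0,"wy": 0.0,"wz": 0.016,"jaw": 0.3},
  {"x": 0.0,"y": 0.0,"z": 0.0,"wx": 0.0,"wy": 0.0,"wz": 0.016,"jaw": 0.3},
], force=30)

```text
t: 12.75
tool_pos: [509.7, 166.2, 93.1]
orientation: [0.001, 0.769, 0.639, 0.001]
contact_force: [-2.4, -1.0, 10.0]
grip_width: 39.5
finger_force: 30.4
```

```bash
python3 t.py
```

```text
t 12.75 yaw 79.45 tz [-0.113  0.46  -0.068] F [-2.4 -1.  10. ] jt6 0.604 39.5 [509.7 166.2  93.1]
```

>>> drive_tool([
  {"x": 0.0,"y": 0.0,"z": 0.0,"wx": 0.0,"wy": 0.0,"wz": 0.006,"jaw": 0.3},
  {"x": 0.0,"y": 0.0,"z": 0.0,"wx": 0.0,"wy": 0.0,"wz": 0.012,"jaw": 0.3},
], force=30)

```text
t: 12.92
tool_pos: [509.7, 166.2, 93.2]
orientation: [0.001, 0.792, 0.61, 0.001]
contact_force: [-2.8, -0.9, 10.1]
grip_width: 39.3
finger_force: 30.4
```

```bash
python3 t.py
python3 - <<'E'
from h import *
w=bot.get_image('wrist'); save(w,'w3')
E
python3 t.py
```

```text
t 12.92 yaw 75.19 tz [-0.164  0.524  0.098] F [-2.8 -0.9 10.1] jt6 -0.57 39.3 [509.7 166.2  93.2]
t 12.97 yaw 75.04 tz [-0.108  0.476 -0.03 ] F [-2.3 -0.1 10.3] jt6 -0.109 39.0 [509.7 166.2  93.2]
```

View pics/w3.png

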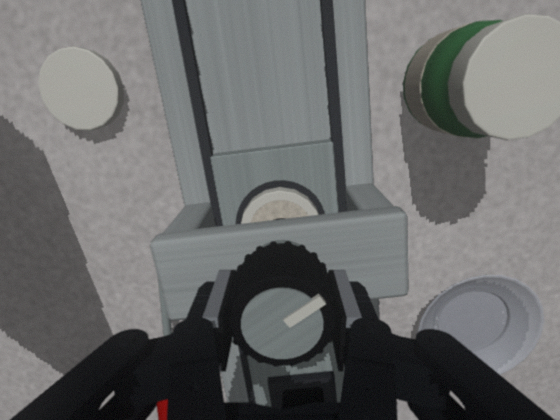

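The bar keeps the same angle in the tool frame as before the grip, so the knob turned with the gripper (1.69 rad so far). A total of 1.88 rad gives 1–2 clicks for any start in the stated range, so I'll continue to that while reading the torque in motion.

>>> drive_tool([
  {"x": 0.0,"y": 0.0,"z": 0.0,"wx": 0.0,"wy": 0.0,"wz": 0.005,"jaw": 0.3},
  {"x": 0.0,"y": 0.0,"z": 0.0,"wx": 0.0,"wy": 0.0,"wz": 0.01,"jaw": 0.3},
], force=30)

```text
t: 13.13
tool_pos: [509.7, 166.2, 93.2]
orientation: [0.001, 0.811, 0.585, 0.001]
contact_force: [-2.5, -0.6, 10.2]
grip_width: 39.2
finger_force: 30.4
```

```bash
python3 t.py
```

```text
t 13.13 yaw 71.6 tz [-0.068  0.542  0.038] F [-2.5 -0.6 10.2] jt6 -0.461 39.2 [509.7 166.2  93.2]
```

>>> drive_tool([
  {"x": 0.0,"y": 0.0,"z": 0.0,"wx": 0.0,"wy": 0.0,"wz": 0.005,"jaw": 0.3},
  {"x": 0.0,"y": 0.0,"z": 0.0,"wx": 0.0,"wy": 0.0,"wz": 0.01,"jaw": 0.3},
], force=30)

```text
t: 13.3
tool_pos: [509.6, 166.2, 93.2]
orientation: [0.0, 0.829, 0.559, 0.001]
contact_force: [-2.8, -0.8, 9.5]
grip_width: 38.9
finger_force: 30.4
```

```bash
python3 t.py
```

```text
t 13.3 yaw 67.99 tz [-0.069  0.515  0.071] F [-2.8 -0.8  9.5] jt6 -0.426 38.9 [509.6 166.2  93.2]
```

>>> drive_tool([
  {"x": 0.0,"y": 0.0,"z": 0.0,"wx": 0.0,"wy": 0.0,"wz": 0.01,"jaw": 0.3},
  {"x": 0.0,"y": 0.0,"z": 0.0,"wx": 0.0,"wy": 0.0,"wz": 0.01,"jaw": 0.3},
  {"x": 0.0,"y": 0.0,"z": 0.0,"wx": 0.0,"wy": 0.0,"wz": 0.01,"jaw": 0.3},
], force=30)

```text
t: 13.55
tool_pos: [509.6, 166.3, 93.2]
orientation: [0.0, 0.846, 0.533, 0.001]
contact_force: [-2.9, -0.1, 11.6]
grip_width: 39.5
finger_force: 30.4
```

```bash
python3 t.py
```

```text
t 13.55 yaw 64.45 tz [-0.086  0.529 -0.048] F [-2.9 -0.1 11.6] jt6 0.097 39.5 [509.6 166.3  93.2]
```

>>> drive_tool([
  {"x": 0.0,"y": 0.0,"z": 0.0,"wx": 0.0,"wy": 0.0,"wz": 0.0,"jaw": 1.0},
  {"x": 0.0,"y": 0.0,"z": 0.0,"wx": 0.0,"wy": 0.0,"wz": 0.0,"jaw": 1.0},
  {"x": 0.0,"y": 0.0,"z": 0.0,"wx": 0.0,"wy": 0.0,"wz": 0.0,"jaw": 1.0},
  {"x": 0.0,"y": 0.0,"z": 0.0,"wx": 0.0,"wy": 0.0,"wz": 0.0,"jaw": 1.0},
  {"x": 0.0,"y": 0.0,"z": -0.03,"wx": 0.0,"wy": 0.0,"wz": 0.0,"jaw": 1.0},
  {"x": 0.0,"y": 0.0,"z": -0.08,"wx": 0.0,"wy": 0.0,"wz": 0.0,"jaw": 1.0},
  {"x": 0.0,"y": 0.0,"z": -0.13,"wx": 0.0,"wy": 0.0,"wz": 0.0,"jaw": 1.0},
  {"x": 0.0,"y": 0.0,"z": -0.17,"wx": 0.0,"wy": 0.0,"wz": 0.0,"jaw": 1.0},
  {"x": 0.0,"y": 0.0,"z": -0.17,"wx": 0.0,"wy": 0.0,"wz": 0.0,"jaw": 1.0},
  {"x": 0.0,"y": 0.0,"z": -0.17,"wx": 0.0,"wy": 0.0,"wz": 0.0,"jaw": 1.0},
], force=30)

```text
t: 14.38
tool_pos: [510.7, 166.4, 229.4]
orientation: [0.001, 0.846, 0.533, 0.002]
contact_force: [-1.1, -0.7, -1.6]
grip_width: 85.3
finger_force: 0.0
```

Run:
```python
from h import *
import pickle
s=bot.sense(); im=bot.get_image('wrist'); save(im,'w4'); pickle.dump((s,im),open('d4.pkl','wb'))
print(s['tool_pos'])
```

```text
[510.66782099 166.4179814  229.39685863]
```

View pics/w4.png

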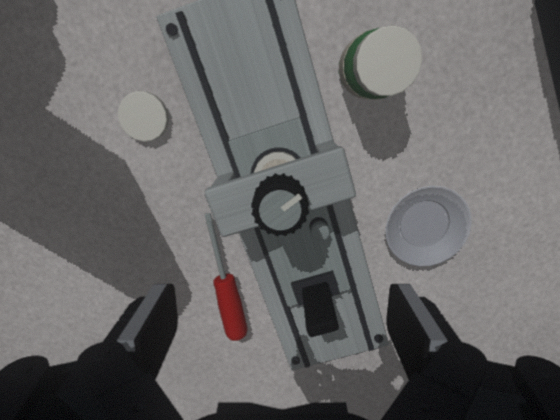

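The final view shows the carriage in under the bridge, the knob at (281,204) with its bar toward (300,196), and the bystanders in place. I'll measure the knob's actual turn by segmenting the bar before and after.

Run:
```python
from h import *
import pickle
a=[]
for f,c in (('d2.pkl',(284,228)),('d4.pkl',(281,206))):
    s,im=pickle.load(open(f,'rb')); T=toolT(s)@np.array(im['tool_from_camera'])
    g=im['color'].astype(int); v,u=np.mgrid[:420,:560]
    r=np.hypot(u-c[0],v-c[1])<27
    m=r&(g[:,:,0]>g[:,:,2]+8)&(g.min(2)>110)
    P=np.array([back(im,T,q,121)[:2] for q in np.c_[u[m],v[m]]]); ctr=back(im,T,c,121)[:2]
    w,V=np.linalg.eigh(np.cov(P.T)); d=V[:,1]; d=d*np.sign(d@(P.mean(0)-ctr)); a.append(np.degrees(np.arctan2(d[1],d[0])))
    print(len(P),np.sqrt(w),a[-1],P.mean(0),ctr)
print('turn rad',np.radians((a[0]-a[1])%360),'bar0 in fixture',a[0]+7.9)
```

```text
4 [0.45459174 4.19802383] 129.3821094584387 [505.04260407 173.08237604] [508.29306007 166.50310653]
1 [nan nan] nan [524.68601138 168.20963853] [510.64482009 168.36322401]
turn rad nan bar0 in fixture 137.2821094584387<stdin>:10: RuntimeWarning: Degrees of freedom <= 0 for slice
  c *= np.true_divide(1, fact)
  c *= np.true_divide(1, fact)
```

Run:
```python
from h import *
import pickle
a=[]
for f,c in (('d2.pkl',(284,228)),('d4.pkl',(281,206))):
    s,im=pickle.load(open(f,'rb')); T=toolT(s)@np.array(im['tool_from_camera'])
    g=im['color'].astype(int); v,u=np.mgrid[:420,:560]
    r=np.hypot(u-c[0],v-c[1])<24
    x=g[:,:,0]-g[:,:,2]; br=g[:,:,0]; med=np.median(br[np.hypot(u-c[0],v-c[1])<15])
    m=(r&(br>med+25)).astype(np.uint8)
    n,lab,st,_=cv2.connectedComponentsWithStats(m); i=1+st[1:,4].argmax(); m=lab==i
    P=np.array([back(im,T,q,121)[:2] for q in np.c_[u[m],v[m]]]); ctr=back(im,T,c,121)[:2]
    w,V=np.linalg.eigh(np.cov(P.T)); d=V[:,1]; d=d*np.sign(d@(P.mean(0)-ctr)); a.append(np.degrees(np.arctan2(d[1],d[0])))
    print(med,len(P),np.sqrt(w),a[-1],P.mean(0),ctr)
print('turn rad',np.radians((a[0]-a[1])%360),'bar0 in fixture',a[0]+7.9)
```

```text
113.0 133 [1.13831235 4.0360674 ] 119.47678938749196 [504.74767768 173.89549906] [508.29306007 166.50310653]
105.0 120 [1.16153034 4.4985368 ] 12.272742297464049 [517.684905   167.68807653] [510.64482009 168.36322401]
turn rad 1.871063593184033 bar0 in fixture 127.37678938749197
```

The knob turned 1.871 rad, so it has slipped 0.27–1.27 rad for any allowed start, which is one or two clicks.

```bash
python3 -c "
from station import bot
print(bot.hand_in())"
```

```text
the job is handed in; nothing more can be done
None
```

The job is handed in: the carriage is in and locked (it stopped hard both when pushed and when pulled), and the knob was turned 1.87 rad clockwise. That gives one or two clicks for any allowed start, though I worked this out from the angle because the torque readings were too noisy to show the clicks; everything is released and the last picture showed the jar, dish, cassette and screwdriver undisturbed.

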